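# Shut the biscuit warmer's two lids, then show the biscuits under the clear one

## Task

Slide the warmer's heat slider to the long mark, and bring both lids fully down onto the biscuits: draw the outer lid down by its handle, which presses the clear inner lid down ahead of it. Then raise the outer lid alone about half-way (some 45 degrees), leaving the inner lid shut, and finish holding the handle there so that the biscuits can be seen under the clear lid. Do not touch the clear lid, let the outer lid drop, or disturb the jug, the stamp or the tray.

Things in the scene. Friction and masses are not known exactly. Their poses are not given: they have to be found in the camera images.
- chest: Biscuit warmer: fixed steel counter-top chest, lids standing open, 200 mm deep (x), 360 mm wide (y), rim 85 mm above the table. A grey console joins its right (-y) end: 190 mm deep, y -181 to -281 mm, flat top at z = 75 mm. Origin: centre of the chest's underside, on the table. Its x axis points from the front (handle side when shut) to the back (hinge side), z up.
- hinge_axis (a point): Middle of the hinge pin on which both lids turn: 95 mm behind the chest's origin (+x) and 88 mm above the table. The pin lies along the chest's y; axes as the chest's.
- outer_lid (a joint): Angle of the outer lid, rad: 0 shut (level), 1.57 upright, back stop 1.75. Insulated steel lid, 200 x 350 x 14 mm, about 0.7 kg, underside 10 mm above the pin when shut. Slight hinge friction (0.12 Nm): it stays by itself only near its balance (about 1.3 to 1.5 rad); below about 1.2 it falls shut unless held. Two rubber buffers under it press the inner lid down ahead of it; they do not pull it up.
- handle_mid (a point): Middle of the handle, a round black bar 14 mm thick, along the chest's y, clear for 132 mm between brackets, in the lid's plane 40 mm beyond its front edge. With the lid at angle a it lies 240 cos a - 17 sin a in front of the pin (chest's -x) and 240 sin a + 17 cos a above it (mm). Shut, 38 mm are free between bar and chest front. The bar can turn between the fingers.
- inner_lid (a joint): Angle of the clear inner lid, rad: 0 shut (lying on the rim); same pin and sense as the outer lid. Clear plastic panel in a thin aluminium frame, 178 x 318 x 6 mm, 0.25 kg. Stiff hinge (0.3 Nm): it stays wherever it is left. At the start it stands 0.07 to 0.34 rad ahead of the outer lid (on its front side).
- inner_front (a point): Middle of the inner lid's front edge, 190 mm from the hinge pin. The inner lid's own small black pull tab, 40 mm wide, stands 23 mm beyond this edge, 120 mm right (-y) of the middle; it is not used here.
- heat (a joint): Position of the heat slider along its slot, m: 0 at the front end, 0.10 at the back end; the long mark is at 0.075. It slides with 2 N of friction and stays where it is left.
- heat_cap (a point): Centre of the heat slider's black cap on the console: 18 mm along the slot (chest's x), 26 mm across it, 22 mm high; its top is 11 mm above this point, the console's top 22 mm below it. Axes as the chest's.
- heat_mark (a point): The long mark: point in the middle of the slot on the console's top, 25 mm behind and 235 mm right (-y) of the chest's origin. The slot runs along the chest's x; white marks every 25 mm beside it, the fourth from the front longer, thicker and on both sides: the long mark. The cap's centre belongs above this point.
- jug_mid (a point): Middle of a loose white plastic jug, 108 mm across, 130 mm tall, a brush standing in it up to 195 mm. Leave alone.
- stamp_mid (a point): Middle of a loose dark wooden biscuit stamp, 64 mm across, 74 mm tall. Leave alone.
- tray_mid (a point): Middle of a loose dark steel baking tray with biscuits on it, 260 x 200 x 20 mm. Leave alone.

How it is judged:
By the outcome, as a careful person would: the job done as asked, in the order asked, and still so for the second after the job is handed in, while the arm keeps its last pose, push and grip.
It also fails if it takes over 59 s, if anything falls off the work surface, if the arm or the gripper's body presses on something with over 40 N, if the wrist force passes 120 N, or if a joint passes its speed limit or range.

## Robot

A 6-joint arm with a two-finger parallel gripper is mounted at the origin on the work surface. World frame = base frame: x ahead of the robot, y to its left, z up, the work surface at z = 0. Lengths are in mm, angles in rad, forces in N, time in s.
With the tool pointing down it reaches from about 400 to 925 mm from the base axis. Payload 12.5 kg.
Tool frame: the origin (TCP) lies midway between the tips of the shut fingers; the grasp point (between the pads) lies 19 mm behind it; z points along the fingers, y is the line along which they close (so a half turn about z gives the same grasp; the last joint's range is limited). The gripper opens to 95 mm and grips with 3 to 60 N. Pads are 20 mm wide; open, the fingers measure 119 mm over their backs; the gripper's body (75 mm by 180 mm) begins 59 mm behind the grasp point.
Start: joints at [1.164, 0.491, 1.559, -0, 1.092, -0.106], TCP at [185.161, 596.961, 214.661] pointing down, gripper open.
Joint ranges: [-3.1, 3.1], [-0.84, 2.19], [0.05, 2.79], [-1.13, 4.28], [0.06, 2.93], [-2.69, 2.69]. Speed limits (rad/s): [2.22, 2.22, 2.79, 3.14, 3.14, 3.14].

## Interface

Orientations are given as [roll, pitch, yaw] about the fixed x, y, z axes, in that order (R = Rz(yaw) Ry(pitch) Rx(roll)).
In Python, from cell import state, read_camera, camera_info, env gives the robot as it stands.
- The arm moves only by the tool move_arm, never from a script. Its argument "commands" is a list of rows, each a list of 3 entries, a list of its own where there are three numbers: the shift along the world's x, y, z in cm, then the turn, a rotation vector about the world's x, y, z in degrees, then the opening, from 0 (shut) to 1 (fully open). A call has 1 to 10 rows; each row shifts and turns the commanded pose from where the row before left it; what a row does not reach is not made up. A row lasts 1/10 s, in which the tool goes at most 50 mm and 8.59 degrees, less where a joint would pass 70% of its speed; a pose out of reach is approached as far as the arm can. A call with a gripper value outside its range is refused whole. The fingers move at their own pace and stop on an object; the grip force is fixed at half the most. Time passes only in rows, so rows that do not move let the fingers close. It gives the time, the measured TCP pose, the force, the opening and the grip force at its end, in the units of the state.
- state(): the state, without advancing time (a new reading comes with each control period).
- read_camera(name): name is "scene" or "top" or "wrist"; returns the picture (384x512x3 uint8, blue, green, red); there is no depth.
- camera_info(name): a dict with "K" (3x3 intrinsics, pixels), "cam_to_world" (4x4, takes a point from camera to world coordinates). Camera axes: x right, y down, z forward; pixel columns grow to the right and rows downward; lengths in mm; the calibration is good to about 2 mm. A picture is of the moment at which its call begins: read the wrist's pose just before it. camera_info takes no time and is no camera call; for the wrist camera it gives the pose at the moment of the call.
- env.job_done(): hands the job in; it is judged then, once.
The state is a dict: "t": time; "joints": joint angles; "qvel": joint speeds; "tau": joint torques, N m; "eef_pos": TCP position; "tcp_rot": TCP orientation; "ft_force": force on the tool from outside, world axes, zero at the start; "moment": the same for the moment, N m; "opening": opening from 0.0 (shut) to 1.0 (fully open); "grip_force": force on a finger pad.
Only numpy, scipy, OpenCV 4.12 (cv2) and the standard library are available. Lean on these libraries where they do the work, as an engineer would, in place of code of your own. Each camera call takes 0.05 s, during which the arm holds its last target. There are 200 camera calls.

## Working session

There is one attempt and no reset: what is moved stays moved. The work goes in short steps, Python scripts to look and compute and a tool call to move; the robot and the scene stay as the last step left them, time stands still between calls to the robot, and variables do not carry over. Pictures are saved under pics/ and viewed, at most 10 in all, crops included, and the job is handed in when it is done.

Besides the shell and the picture viewer there is one more tool, called after "Call:" in YAML: its name, and indented under it one key for each argument. move_arm: Moves the arm, as the interface text tells. Its arguments: {"type":"object","properties":{"commands":{"type":"array"}},"required":["commands"]}

```bash
mkdir -p pics; ls; python3 - <<'E'
from cell import *
import cv2,numpy as np
a=read_camera("scene");b=read_camera("top")
cv2.imwrite("pics/s0.png",a);cv2.imwrite("pics/t0.png",b)
np.set_printoptions(precision=2,suppress=True)
for n in("scene","top"):
  c=camera_info(n);print(c["K"],c["cam_to_world"])
print(state())
E
```

```text
pics
[[446.15   0.   260.78]
 [  0.   446.15 189.82]
 [  0.     0.     1.  ]] [[   0.86   -0.46    0.21  154.13]
 [  -0.51   -0.78    0.37 -616.06]
 [  -0.     -0.42   -0.91 1508.57]
 [   0.      0.      0.      1.  ]]
[[352.3    0.   245.25]
 [  0.   352.3  192.82]
 [  0.     0.     1.  ]] [[  -0.02   -1.      0.09  375.76]
 [  -1.      0.02   -0.02  -55.59]
 [   0.02   -0.09   -1.   1265.34]
 [   0.      0.      0.      1.  ]]
{'t': 0.1, 'joints': array([ 1.16,  0.49,  1.56,  0.  ,  1.09, -0.11]), 'qvel': array([ 0., -0., -0., -0.,  0.,  0.]), 'tau': array([  0.  , -61.36, -25.86,   0.07,   0.05,  -0.  ]), 'eef_pos': array([185.05, 596.75, 214.14]), 'tcp_rot': array([-3.14, -0.  ,  2.84]), 'ft_force': array([ 0.3 , -0.35,  0.47]), 'moment': array([-0.  , -0.04, -0.03]), 'grip_force': 0.0, 'opening': 1.0015291347014987}
```

View pics/s0.png

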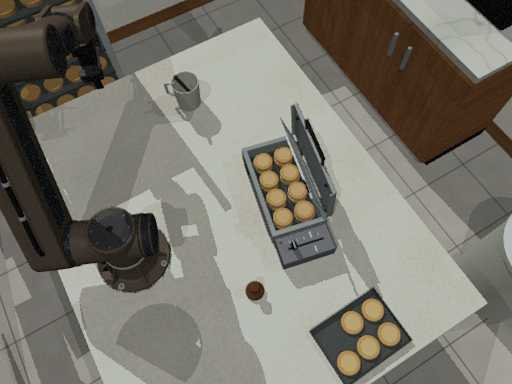

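View pics/t0.png

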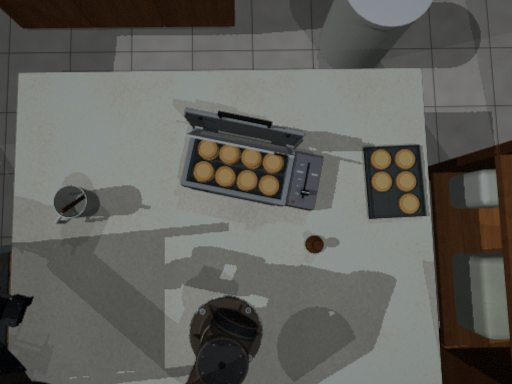

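The scene view shows the chest at about (290,190), with its lids open toward upper right and the slider console at (303,243). In the top view the chest is at (245,160), the console at (305,180), the handle at (245,120), the jug at (75,202), the stamp at (314,243) and the tray at (395,180). I'll enlarge both to get corners.

```bash
python3 - <<'E'
import cv2,numpy as np
a=cv2.imread("pics/s0.png");b=cv2.imread("pics/t0.png")
cv2.imwrite("pics/tc.png",cv2.resize(b[100:220,175:335],None,fx=5,fy=5,interpolation=cv2.INTER_CUBIC))
cv2.imwrite("pics/sc.png",cv2.resize(a[95:275,235:345],None,fx=3.3,fy=3.3,interpolation=cv2.INTER_CUBIC))
E
```

```text
(no output)
```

View pics/tc.png

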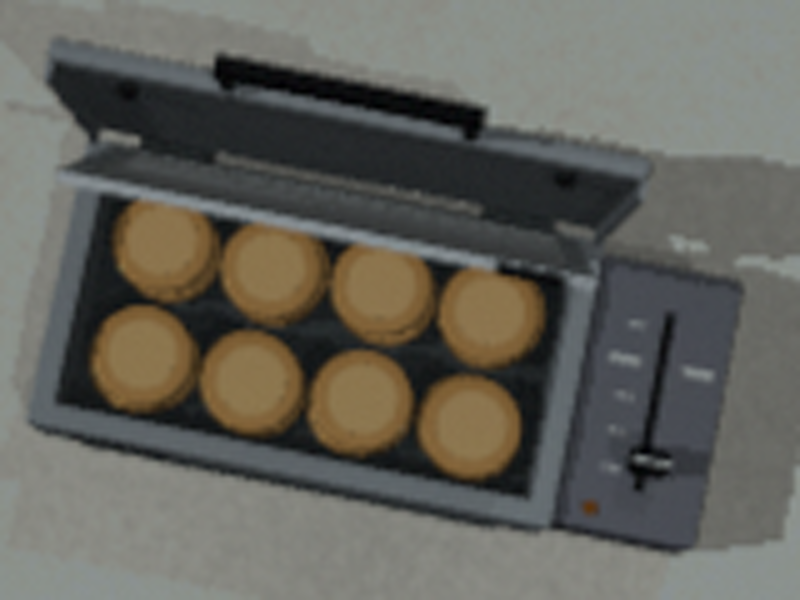

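View pics/sc.png

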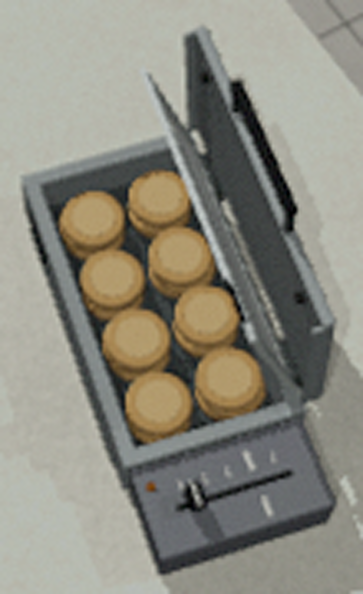

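```bash
cat > h.py <<'E'
import numpy as np
from cell import *
from scipy.optimize import least_squares
np.set_printoptions(precision=2,suppress=True)
def ray(n,uv,c=None):
    c=c or camera_info(n);M=c["cam_to_world"]
    d=M[:3,:3]@np.linalg.inv(c["K"])@[*uv,1];return M[:3,3],d/np.linalg.norm(d)
def onz(n,uv,z,c=None):
    o,d=ray(n,uv,c);return o+d*(z-o[2])/d[2]
def tri(r):
    A=sum(np.eye(3)-np.outer(d,d) for o,d in r);b=sum((np.eye(3)-np.outer(d,d))@o for o,d in r)
    return np.linalg.solve(A,b)
def T(u): return (u[0]/5+174.6,u[1]/5+99.6)
def S(u): return (u[0]/3.3+234.65,u[1]/3.3+94.65)
E
python3 - <<'E'
from h import *
def fit(P):
    W=np.array([onz(n,uv,c[2])[:2] for n,uv,c in P]);C=np.array([c[:2] for *_,c in P],float)
    def f(p):
        R=np.array([[np.cos(p[2]),-np.sin(p[2])],[np.sin(p[2]),np.cos(p[2])]]);return (C@R.T+p[:2]-W).ravel()
    r=least_squares(f,[550,0,0]);print(r.x);print(r.fun.reshape(-1,2));return r.x
pt=[("top",T(u),c) for u,c in [((32,422),(-100,180,85)),((548,524),(-100,-180,85)),((695,548),(-95,-281,75)),((742,285),(95,-281,75)),((660,366),(25,-235,75))]]
ps=[("scene",S(u),c) for u,c in [((25,180),(-100,180,85)),((122,460),(-100,-180,85)),((160,572),(-95,-281,75)),((333,505),(95,-281,75)),((258,482),(25,-235,75))]]
fit(pt);fit(ps);p=fit(pt+ps)
c,s=np.cos(p[2]),np.sin(p[2]);R=np.array([[c,-s,0],[s,c,0],[0,0,1]]);o=np.array([p[0],p[1],0])
# handle: mid in both views
for a,b in [((351,93),(264,153))]:
    h=tri([ray("top",T(a)),ray("scene",S(b))]);print("handle",h,R.T@(h-o))
for n,u in [("top",T((351,93))),("scene",S((264,153)))]:
    O,d=ray(n,u);O=R.T@(O-o);d=R.T@d;q=O-d*O[1]/d[1];print(q)
    f=lambda z:0
for n,u in [("top",T((652,460))),("scene",S((194,492)))]:
    w=onz(n,u,102);print("cap",R.T@(w-o))
for n,u,z in [("top",(75,202),130),("top",(314,243),74),("top",(366,148),20),("top",(370,218),20),("top",(426,217),20)]: print(onz(n,u,z))
E
```

```text
[572.77 -54.5   -0.22]
[[ 0.57  4.72]
 [-2.5  -1.19]
 [-1.94 -0.24]
 [ 3.52 -2.46]
 [ 0.35 -0.83]]
[572.42 -54.73  -0.23]
[[-0.07  5.01]
 [-3.69 -8.36]
 [ 4.73  8.94]
 [ 2.48 -3.53]
 [-3.45 -2.06]]
[572.6  -54.61  -0.22]
[[ 1.13  4.82]
 [-3.24 -0.8 ]
 [-3.04  0.21]
 [ 2.27 -2.69]
 [-0.68 -0.85]
 [-0.62  4.92]
 [-2.95 -8.75]
 [ 5.83  8.49]
 [ 3.73 -3.3 ]
 [-2.42 -2.05]]
handle [664.14 -75.7  320.32] [ 93.94  -0.23 320.32]
[ 96.12   0.   315.33]
[ 93.45   0.   319.74]
cap [ -42.53 -236.26  102.  ]
cap [ -43.44 -230.42  102.  ]
[457.16 469.66 130.  ]
[ 307.   -304.92   74.  ]
[ 639.58 -517.55   20.  ]
[ 387.39 -518.85   20.  ]
[ 386.78 -719.39   20.  ]
```

Chest at (572.6, -54.6) with yaw -0.223. The outer lid is at about 1.5 rad, and the cap is at about (479, -272), roughly 68 mm short of the mark. I'll grip the cap with the fingers closing along the slot, which keeps the gripper body clear of the lids.

Call:
move_arm:
  commands:
    - [[2.4,-4,0.5],[0,0,-8],1]
    - [[2.4,-4,0.5],[0,0,-8],1]
    - [[2.4,-4,0.5],[0,0,-8],1]
    - [[2.4,-4,0.5],[0,0,-8],1]
    - [[2.4,-4,0.5],[0,0,-8],1]
    - [[2.4,-4,0.5],[0,0,-8],1]
    - [[2.4,-4,0.5],[0,0,-8],1]
    - [[2.4,-4,0.5],[0,0,-8],1]
    - [[2.4,-4,0.5],[0,0,-8],1]
    - [[2.4,-4,0.5],[0,0,-8],1]

```text
t: 1.1
eef_pos: [425.7, 195.2, 264.9]
tcp_rot: [3.142, -0.0, 1.439]
ft_force: [-0.0, 0.9, 0.5]
opening: 1.0
grip_force: 0.0
```

Call:
move_arm:
  commands:
    - [[0.5,-4.7,-0.2],[0,0,-0.55],1]
    - [[0.5,-4.7,-0.2],[0,0,-0.55],1]
    - [[0.5,-4.7,-0.2],[0,0,-0.55],1]
    - [[0.5,-4.7,-0.2],[0,0,-0.55],1]
    - [[0.5,-4.7,-0.2],[0,0,-0.55],1]
    - [[0.5,-4.7,-0.2],[0,0,-0.55],1]
    - [[0.5,-4.7,-0.2],[0,0,-0.55],1]
    - [[0.5,-4.7,-0.2],[0,0,-0.55],1]
    - [[0.5,-4.7,-0.2],[0,0,-0.55],1]
    - [[0.5,-4.7,-0.2],[0,0,-0.55],1]

```text
t: 2.1
eef_pos: [474.9, -275.1, 244.4]
tcp_rot: [-3.141, -0.0, 1.348]
ft_force: [1.2, 0.1, -0.8]
opening: 1.0
grip_force: 0.0
```

```bash
python3 - <<'E'
from h import *
import cv2,pickle
s=state();c=camera_info("wrist");im=read_camera("wrist");cv2.imwrite("pics/w1.png",im);pickle.dump(c,open("w1.pkl","wb"))
print(s["t"],s["eef_pos"],s["tcp_rot"],c)
E
```

```text
2.1 [ 474.86 -275.05  244.39] [-3.14 -0.    1.35] {'K': array([[290.96,   0.  , 259.06],
       [  0.  , 290.96, 194.4 ],
       [  0.  ,   0.  ,   1.  ]]), 'cam_to_world': array([[   0.98,   -0.21,   -0.06,  493.56],
       [  -0.22,   -0.93,   -0.28, -194.96],
       [   0.  ,    0.29,   -0.96,  414.78],
       [   0.  ,    0.  ,    0.  ,    1.  ]])}
```

View pics/w1.png

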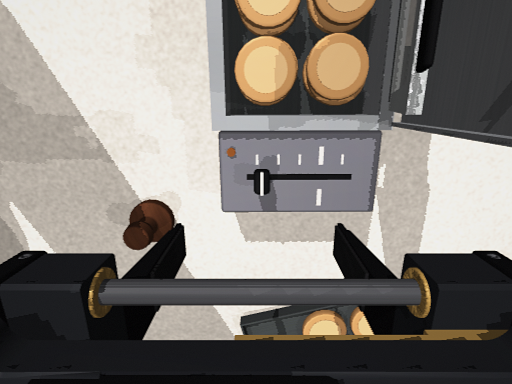

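The wrist view shows the console head-on, with the cap at (262,181), the long mark crossing the slot at (320,177), and the console corners at (220,132), (381,132), (222,211) and (373,211).

```bash
python3 - <<'E'
from h import *
import pickle
c=pickle.load(open("w1.pkl","rb"));w=lambda u,z:onz("wrist",u,z,c)
p=[572.6,-54.6,-.223];cc,s=np.cos(p[2]),np.sin(p[2]);R=np.array([[cc,-s,0],[s,cc,0],[0,0,1]]);o=np.array([p[0],p[1],0])
for n,u,z in [("cap",(262,181),106),("capmid",(262,181),100),("mark",(320,177),75),("fr",(222,211),75),("br",(373,211),75),("bl",(381,132),75),("slot0",(247,177),75),("slot1",(351,177),75)]:
    q=w(u,z);print(n,q,R.T@(q-o))
E
```

```text
cap [ 479.71 -271.08  106.  ] [ -42.71 -231.66  106.  ]
capmid [ 479.44 -272.56  100.  ] [ -42.65 -233.16  100.  ]
mark [ 547.15 -289.23   75.  ] [  27.07 -234.45   75.  ]
fr [ 421.59 -305.18   75.  ] [ -91.86 -277.77   75.  ]
br [ 604.28 -346.5    75.  ] [  95.45 -277.66   75.  ]
bl [ 623.87 -252.37   75.  ] [  93.74 -181.53   75.  ]
slot0 [ 461.87 -269.94   75.  ] [ -60.36 -234.5    75.  ]
slot1 [ 583.37 -297.42   75.  ] [  64.2  -234.42   75.  ]
```

Call:
move_arm:
  commands:
    - [[0.5,0.3,-2],[0,0,0],1]
    - [[0,0,-4],[0,0,0],1]
    - [[0,0,-4],[0,0,0],1]
    - [[0,0,-3],[0,0,0],1]
    - [[0,0,-2],[0,0,0],1]
    - [[0,0,-1],[0,0,0],1]
    - [[0,0,0],[0,0,0],1]
    - [[0,0,0],[0,0,0],0]
    - [[0,0,0],[0,0,0],0]
    - [[0,0,0],[0,0,0],0]

```text
t: 3.15
eef_pos: [480.5, -270.3, 85.6]
tcp_rot: [3.14, 0.001, 1.349]
ft_force: [-0.8, -0.4, 0.5]
opening: 0.806
grip_force: 0.0
```

Call:
move_arm:
  commands:
    - [[0,0,0],[0,0,0],0]
    - [[0,0,0],[0,0,0],0]
    - [[0,0,0],[0,0,0],0]
    - [[0,0,0],[0,0,0],0]

```text
t: 3.55
eef_pos: [480.2, -270.1, 84.7]
tcp_rot: [3.141, 0.0, 1.349]
ft_force: [0.4, -0.9, -0.1]
opening: 0.468
grip_force: 0.0
```

Call:
move_arm:
  commands:
    - [[0,0,0],[0,0,0],0]
    - [[0,0,0],[0,0,0],0]
    - [[0,0,0],[0,0,0],0]
    - [[0,0,0],[0,0,0],0]
    - [[0,0,0],[0,0,0],0]
    - [[0,0,0],[0,0,0],0]

```text
t: 4.15
eef_pos: [480.0, -270.0, 84.6]
tcp_rot: [-3.141, -0.0, 1.349]
ft_force: [-2.0, 0.3, 0.2]
opening: 0.184
grip_force: 30.0
```

Call:
move_arm:
  commands:
    - [[0.9,-0.2,0],[0,0,0],0]
    - [[0.9,-0.2,0],[0,0,0],0]
    - [[0.9,-0.2,0],[0,0,0],0]
    - [[0.9,-0.2,0],[0,0,0],0]
    - [[0.9,-0.2,0],[0,0,0],0]
    - [[0.9,-0.2,0],[0,0,0],0]
    - [[0.9,-0.2,0],[0,0,0],0]
    - [[0.4,-0.1,0],[0,0,0],0]
    - [[0,0,0],[0,0,0],0]
    - [[0,0,0],[0,0,0],0]

```text
t: 5.15
eef_pos: [547.6, -285.1, 84.6]
tcp_rot: [3.14, 0.0, 1.349]
ft_force: [2.5, -0.6, -1.2]
opening: 0.186
grip_force: 30.0
```

```bash
python3 - <<'E'
from h import *
import cv2,pickle
s=state();c=camera_info("wrist");im=read_camera("wrist");pickle.dump(c,open("w2.pkl","wb"))
t=read_camera("top")
A=cv2.resize(im[110:230,190:400],None,fx=3.6,fy=3.6,interpolation=cv2.INTER_CUBIC)
cv2.imwrite("pics/w2.png",A)
print(s["t"],s["eef_pos"],s["ft_force"])
E
```

```text
5.15 [ 547.57 -285.08   84.65] [ 2.46 -0.6  -1.21]
```

View pics/w2.png

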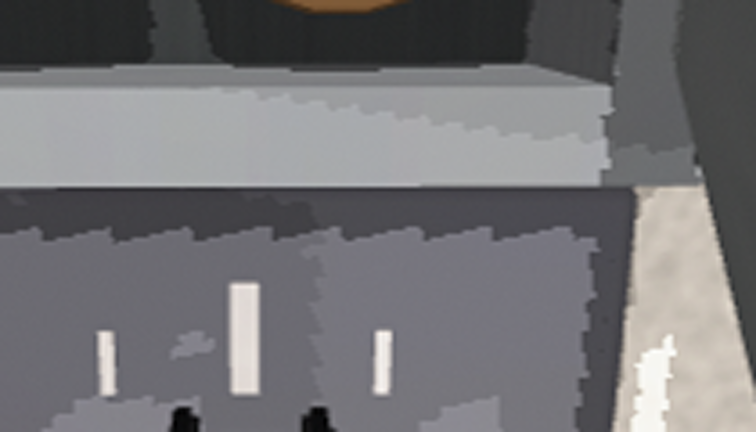

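Call:
move_arm:
  commands:
    - [[-0.08,0.02,0],[0,0,0],0]
    - [[0,0,0],[0,0,0],0]
    - [[0,0,0],[0,0,0],0.6]
    - [[0,0,0],[0,0,0],0.6]
    - [[0,0,0],[0,0,0],0.6]
    - [[0,0,0],[0,0,0],0.6]
    - [[0,0,1],[0,0,0],0.6]
    - [[0,0,3],[0,0,0],0.6]
    - [[0,0,4],[0,0,0],0.6]
    - [[0,0,4],[0,0,0],0.6]

```text
t: 6.25
eef_pos: [546.1, -284.7, 206.6]
tcp_rot: [-3.141, -0.0, 1.348]
ft_force: [1.0, -0.8, 0.3]
opening: 0.599
grip_force: 0.0
```

Call:
move_arm:
  commands:
    - [[0,0,4],[0,0,0],0.6]
    - [[0,0,0],[0,0,0],0.6]
    - [[0,0,0],[0,0,0],0.6]

```text
t: 6.55
eef_pos: [546.4, -284.8, 246.0]
tcp_rot: [3.14, 0.001, 1.349]
ft_force: [0.3, -0.4, -1.0]
opening: 0.602
grip_force: 0.0
```

```bash
python3 - <<'E'
from h import *
import cv2,pickle
s=state();c=camera_info("wrist");im=read_camera("wrist");pickle.dump(c,open("w3.pkl","wb"))
cv2.imwrite("pics/w3.png",cv2.resize(im[0:220,150:512],None,fx=2.2,fy=2.2,interpolation=cv2.INTER_CUBIC))
print(s["t"],s["eef_pos"],c["cam_to_world"][:3,3])
E
```

```text
6.55 [ 546.37 -284.81  245.96] [ 564.66 -204.46  416.26]
```

View pics/w3.png

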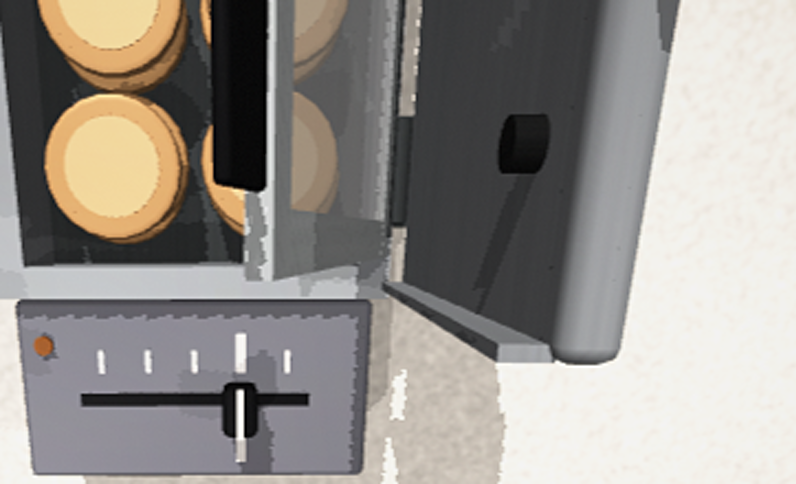

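The cap is centred on the long mark: both sit at column 240 of the crop. Next is the handle, which I'll approach from above at the same tool yaw.

Call:
move_arm:
  commands:
    - [[0,0,4],[0,0,0],0.6]
    - [[0,0,4],[0,0,0],0.6]
    - [[0,0,4],[0,0,0],0.6]
    - [[0,0,4],[0,0,0],0.6]
    - [[0,0,2],[0,0,0],0.6]
    - [[2,3.5,0],[0,0,0],0.6]
    - [[2,3.5,0],[0,0,0],0.6]
    - [[2,3.5,0],[0,0,0],0.6]
    - [[2,3.5,0],[0,0,0],0.6]
    - [[2,3.5,0],[0,0,0],0.6]

```text
t: 7.6
eef_pos: [647.0, -108.4, 423.0]
tcp_rot: [-3.139, -0.0, 1.348]
ft_force: [-0.4, 0.1, -0.2]
opening: 0.601
grip_force: 0.0
```

Call:
move_arm:
  commands:
    - [[1.8,3.4,0],[0,0,0],0.6]
    - [[0,0,0],[0,0,0],0.6]
    - [[0,0,0],[0,0,0],0.6]

```text
t: 7.9
eef_pos: [664.5, -75.2, 422.9]
tcp_rot: [-3.139, 0.0, 1.35]
ft_force: [-0.4, -0.3, -0.3]
opening: 0.602
grip_force: 0.0
```

```bash
python3 - <<'E'
from h import *
import cv2,pickle
s=state();c=camera_info("wrist");im=read_camera("wrist");pickle.dump(c,open("w4.pkl","wb"))
cv2.imwrite("pics/w4.png",im)
print(s["t"],s["eef_pos"],c["cam_to_world"][:3,3])
E
```

```text
7.9 [664.55 -75.24 422.93] [683.48   4.87 593.28]
```

View pics/w4.png

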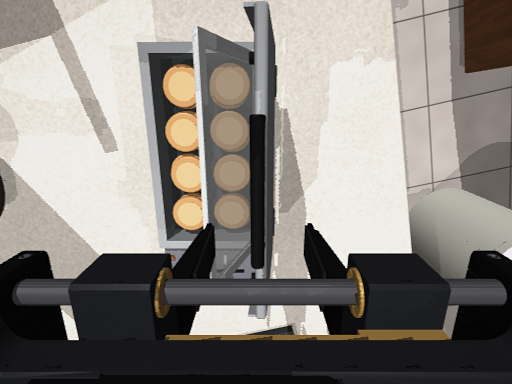

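The wrist view from above shows the handle bar at column 258 between rows 115 and 268, and the inner lid's front edge at about column 200.

```bash
python3 - <<'E'
from h import *
import pickle
c=pickle.load(open("w4.pkl","rb"))
p=[572.6,-54.6,-.223];cc,s=np.cos(p[2]),np.sin(p[2]);R=np.array([[cc,-s,0],[s,cc,0],[0,0,1]]);o=np.array([p[0],p[1],0])
for u in [(258,115),(258,192),(258,268)]:
    q=onz("wrist",u,327,c);print(q,R.T@(q-o))
for u in [(197,30),(203,190)]:
    q=onz("wrist",u,268,c);print("inner",R.T@(q-o))
print(R.T@(np.array([664.55,-75.24,0])-o))
E
```

```text
[680.5  -1.4 327. ] [ 93.46  75.74 327.  ]
[664.96 -70.51 327.  ] [ 93.59   4.91 327.  ]
[ 647.   -150.38  327.  ] [ 93.74 -76.95 327.  ]
inner [ 32.08 155.96 268.  ]
inner [ 29.34 -10.09 268.  ]
[94.24  0.21  0.  ]
```

Call:
move_arm:
  commands:
    - [[0,0,-3],[0,0,0],0.6]
    - [[0,0,-3],[0,0,0],0.6]
    - [[0,0,-2],[0,0,0],0.6]
    - [[0,0,-2],[0,0,0],0.6]
    - [[0,0,-1],[0,0,0],0.6]
    - [[0,0,0],[0,0,0],0.6]
    - [[0,0,0],[0,0,0],0.4]
    - [[0,0,0],[0,0,0],0]
    - [[0,0,0],[0,0,0],0]
    - [[0,0,0],[0,0,0],0]

```text
t: 8.95
eef_pos: [664.4, -75.8, 315.2]
tcp_rot: [3.141, 0.0, 1.349]
ft_force: [0.2, -1.1, 0.8]
opening: 0.318
grip_force: 0.0
```

Call:
move_arm:
  commands:
    - [[0,0,0],[0,0,0],0]
    - [[0,0,0],[0,0,0],0]
    - [[0,0,0],[0,0,0],0]
    - [[0,0,0],[0,0,0],0]
    - [[0,0,0],[0,0,0],0]

```text
t: 9.45
eef_pos: [664.4, -75.8, 314.8]
tcp_rot: [3.141, -0.0, 1.349]
ft_force: [-0.0, 0.6, 0.2]
opening: 0.137
grip_force: 30.0
```

Gripped. I'll compute the arc increments for the lid.

```bash
cat >> h.py <<'E'
def H(a): 
    f=24*np.cos(a)-1.7*np.sin(a);z=24*np.sin(a)+1.7*np.cos(a)
    return np.array([-.975*f,.221*f,z])
def arc(A):
    P=np.round([H(a)-H(A[0]) for a in A],2);return np.round(np.diff(P,axis=0),2).tolist()
E
python3 - <<'E'
from h import *
r=arc(np.concatenate([np.linspace(1.49,.29,21),np.linspace(.25,0,6)]))
for i in range(0,len(r),10):print([[x,[0,0,0],0] for x in r[i:i+10]])
E
```

```text
[[[-1.41, 0.32, -0.06], [0, 0, 0], 0], [[-1.4, 0.32, -0.14], [0, 0, 0], 0], [[-1.39, 0.31, -0.23], [0, 0, 0], 0], [[-1.37, 0.31, -0.32], [0, 0, 0], 0], [[-1.35, 0.31, -0.4], [0, 0, 0], 0], [[-1.33, 0.3, -0.48], [0, 0, 0], 0], [[-1.29, 0.29, -0.56], [0, 0, 0], 0], [[-1.27, 0.29, -0.64], [0, 0, 0], 0], [[-1.22, 0.28, -0.72], [0, 0, 0], 0], [[-1.17, 0.26, -0.79], [0, 0, 0], 0]]
[[[-1.13, 0.26, -0.86], [0, 0, 0], 0], [[-1.08, 0.24, -0.93], [0, 0, 0], 0], [[-1.02, 0.23, -1.0], [0, 0, 0], 0], [[-0.96, 0.22, -1.05], [0, 0, 0], 0], [[-0.9, 0.2, -1.11], [0, 0, 0], 0], [[-0.83, 0.19, -1.17], [0, 0, 0], 0], [[-0.76, 0.18, -1.21], [0, 0, 0], 0], [[-0.68, 0.15, -1.26], [0, 0, 0], 0], [[-0.62, 0.14, -1.3], [0, 0, 0], 0], [[-0.53, 0.12, -1.34], [0, 0, 0], 0]]
[[[-0.32, 0.07, -0.9], [0, 0, 0], 0], [[-0.34, 0.08, -1.15], [0, 0, 0], 0], [[-0.28, 0.06, -1.17], [0, 0, 0], 0], [[-0.23, 0.06, -1.18], [0, 0, 0], 0], [[-0.17, 0.03, -1.19], [0, 0, 0], 0], [[-0.11, 0.03, -1.2], [0, 0, 0], 0]]
```

Call:
move_arm:
  commands:
    - [[-1.41,0.32,-0.06],[0,0,0],0]
    - [[-1.4,0.32,-0.14],[0,0,0],0]
    - [[-1.39,0.31,-0.23],[0,0,0],0]
    - [[-1.37,0.31,-0.32],[0,0,0],0]
    - [[-1.35,0.31,-0.4],[0,0,0],0]

```text
t: 9.95
eef_pos: [595.1, -59.8, 303.5]
tcp_rot: [3.14, -0.0, 1.349]
ft_force: [2.2, 2.0, 1.9]
opening: 0.135
grip_force: 30.0
```

Call:
move_arm:
  commands:
    - [[-1.33,0.3,-0.48],[0,0,0],0]
    - [[-1.29,0.29,-0.56],[0,0,0],0]
    - [[-1.27,0.29,-0.64],[0,0,0],0]
    - [[-1.22,0.28,-0.72],[0,0,0],0]
    - [[-1.17,0.26,-0.79],[0,0,0],0]

```text
t: 10.45
eef_pos: [532.3, -45.5, 271.4]
tcp_rot: [3.14, -0.001, 1.349]
ft_force: [2.8, 2.2, -0.4]
opening: 0.14
grip_force: 30.0
```

```bash
python3 - <<'E'
from h import *
import cv2
s=state();print(s["ft_force"],s["moment"],s["grip_force"])
a=read_camera("scene");w=read_camera("wrist")
cv2.imwrite("pics/m.png",np.hstack([cv2.resize(a[80:290,200:360],None,fx=2.2,fy=2.2),cv2.resize(w,None,fx=.85,fy=.85)[:, :] if 0 else cv2.copyMakeBorder(cv2.resize(w,(440,330)),0,132,0,0,cv2.BORDER_CONSTANT)]))
E
```

```text
[ 2.77  2.16 -0.37] [ 0.27 -0.54 -0.04] 30.0006964802742
```

View pics/m.png

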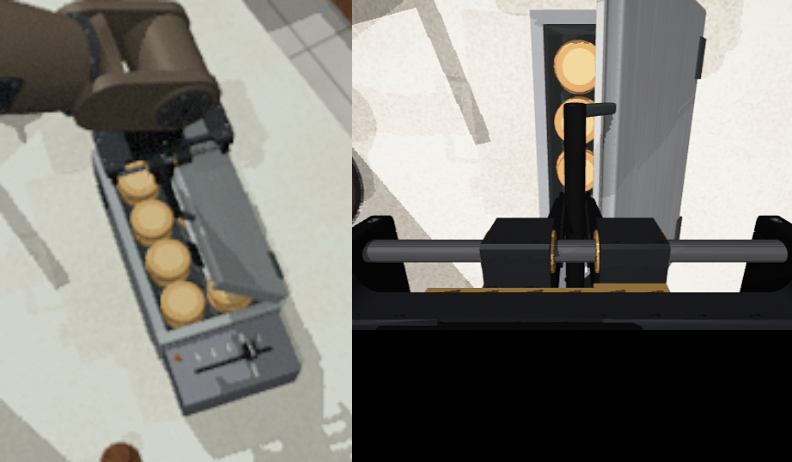

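The lid is following the handle. The grip holds on the bar at (575,150), forces are low, and the slider is still on the mark. I'll carry on down.

Call:
move_arm:
  commands:
    - [[-1.13,0.26,-0.86],[0,0,0],0]
    - [[-1.08,0.24,-0.93],[0,0,0],0]
    - [[-1.02,0.23,-1.0],[0,0,0],0]
    - [[-0.96,0.22,-1.05],[0,0,0],0]
    - [[-0.9,0.2,-1.11],[0,0,0],0]

```text
t: 11.05
eef_pos: [481.7, -34.2, 221.9]
tcp_rot: [3.141, -0.001, 1.348]
ft_force: [1.5, 4.0, -0.5]
opening: 0.14
grip_force: 30.0
```

Call:
move_arm:
  commands:
    - [[-0.83,0.19,-1.17],[0,0,0],0]
    - [[-0.76,0.18,-1.21],[0,0,0],0]
    - [[-0.68,0.15,-1.26],[0,0,0],0]
    - [[-0.62,0.14,-1.3],[0,0,0],0]
    - [[-0.53,0.12,-1.34],[0,0,0],0]

```text
t: 11.55
eef_pos: [447.0, -26.4, 158.7]
tcp_rot: [-3.141, -0.0, 1.349]
ft_force: [-1.4, 3.1, -1.2]
opening: 0.142
grip_force: 30.0
```

Call:
move_arm:
  commands:
    - [[-0.32,0.07,-0.9],[0,0,0],0]
    - [[-0.34,0.08,-1.15],[0,0,0],0]
    - [[-0.28,0.06,-1.17],[0,0,0],0]
    - [[-0.23,0.06,-1.18],[0,0,0],0]
    - [[0,0,0],[0,0,0],0]

```text
t: 12.05
eef_pos: [434.5, -23.6, 113.7]
tcp_rot: [-3.138, -0.0, 1.349]
ft_force: [-5.3, 4.6, -1.9]
opening: 0.139
grip_force: 30.0
```

Call:
move_arm:
  commands:
    - [[-0.22,0.04,-0.6],[0,0,0],0]
    - [[-0.15,0.02,-0.6],[0,0,0],0]
    - [[-0.12,0.02,-0.6],[0,0,0],0]
    - [[-0.1,0.02,-0.4],[0,0,0],0]
    - [[0,0,0],[0,0,0],0]

```text
t: 12.55
eef_pos: [431.6, -23.1, 93.0]
tcp_rot: [3.138, -0.0, 1.348]
ft_force: [4.4, 6.3, -3.5]
opening: 0.139
grip_force: 30.0
```

Call:
move_arm:
  commands:
    - [[0,0,-0.2],[0,0,0],0]
    - [[0,0,-0.2],[0,0,0],0]
    - [[0,0,0],[0,0,0],0]

```text
t: 12.85
eef_pos: [431.3, -23.0, 89.1]
tcp_rot: [3.139, -0.0, 1.348]
ft_force: [1.9, 6.2, -4.0]
opening: 0.139
grip_force: 30.0
```

Call:
move_arm:
  commands:
    - [[0,0,-0.1],[0,0,0],0]
    - [[0,0,-0.1],[0,0,0],0]
    - [[0,0,0],[0,0,0],0]

```text
t: 13.15
eef_pos: [431.1, -23.0, 87.2]
tcp_rot: [3.139, -0.0, 1.348]
ft_force: [1.8, 6.2, -3.8]
opening: 0.14
grip_force: 30.0
```

Call:
move_arm:
  commands:
    - [[0,0,-0.1],[0,0,0],0]
    - [[0,0,-0.1],[0,0,0],0]
    - [[0,0,0],[0,0,0],0]

```text
t: 13.45
eef_pos: [431.1, -23.0, 85.9]
tcp_rot: [3.139, -0.0, 1.348]
ft_force: [-0.4, 5.5, 12.7]
opening: 0.141
grip_force: 30.0
```

Call:
move_arm:
  commands:
    - [[0,0,-0.1],[0,0,0],0]
    - [[0,0,-0.1],[0,0,0],0]
    - [[0,0,0],[0,0,0],0]

```text
t: 13.75
eef_pos: [431.1, -23.1, 85.1]
tcp_rot: [3.138, -0.0, 1.349]
ft_force: [-6.3, 5.8, 36.8]
opening: 0.139
grip_force: 30.0
```

Both lids bottomed at TCP z ≈ 86, which puts the bar at z = 105 as specified for shut, with 37 N of contact. Now the arc up to 0.785.

```bash
python3 - <<'E'
from h import *
r=arc(np.concatenate([[0,.02,.05],np.linspace(.1,.75,14),[.775,.79]]))
for i in range(0,len(r),9):print([[x,[0,0,0],0] for x in r[i:i+9]])
print(H(.785)-H(0))
E
```

```text
[[[0.04, -0.01, 0.48], [0, 0, 0], 0], [[0.07, -0.02, 0.72], [0, 0, 0], 0], [[0.17, -0.03, 1.19], [0, 0, 0], 0], [[0.23, -0.06, 1.18], [0, 0, 0], 0], [[0.29, -0.06, 1.16], [0, 0, 0], 0], [[0.34, -0.08, 1.15], [0, 0, 0], 0], [[0.39, -0.09, 1.14], [0, 0, 0], 0], [[0.46, -0.1, 1.11], [0, 0, 0], 0], [[0.5, -0.11, 1.08], [0, 0, 0], 0]]
[[[0.56, -0.13, 1.06], [0, 0, 0], 0], [[0.61, -0.14, 1.03], [0, 0, 0], 0], [[0.66, -0.15, 0.99], [0, 0, 0], 0], [[0.7, -0.16, 0.96], [0, 0, 0], 0], [[0.75, -0.17, 0.93], [0, 0, 0], 0], [[0.8, -0.18, 0.88], [0, 0, 0], 0], [[0.84, -0.19, 0.84], [0, 0, 0], 0], [[0.43, -0.1, 0.41], [0, 0, 0], 0], [[0.27, -0.06, 0.24], [0, 0, 0], 0]]
[ 8.02 -1.82 16.47]
```

Call:
move_arm:
  commands:
    - [[0,0,0.2],[0,0,0],0]
    - [[0.04,-0.01,0.48],[0,0,0],0]
    - [[0.07,-0.02,0.72],[0,0,0],0]
    - [[0.17,-0.03,1.19],[0,0,0],0]
    - [[0.23,-0.06,1.18],[0,0,0],0]
    - [[0.29,-0.06,1.16],[0,0,0],0]

```text
t: 14.35
eef_pos: [438.6, -24.9, 132.7]
tcp_rot: [3.141, -0.0, 1.348]
ft_force: [3.2, 2.2, -5.9]
opening: 0.139
grip_force: 30.0
```

Call:
move_arm:
  commands:
    - [[0.34,-0.08,1.15],[0,0,0],0]
    - [[0.39,-0.09,1.14],[0,0,0],0]
    - [[0.46,-0.1,1.11],[0,0,0],0]
    - [[0.5,-0.11,1.08],[0,0,0],0]
    - [[0.56,-0.13,1.06],[0,0,0],0]
    - [[0.61,-0.14,1.03],[0,0,0],0]

```text
t: 14.95
eef_pos: [465.4, -30.9, 198.1]
tcp_rot: [-3.138, -0.0, 1.348]
ft_force: [-4.3, 5.7, -2.0]
opening: 0.142
grip_force: 30.0
```

Call:
move_arm:
  commands:
    - [[0.66,-0.15,0.99],[0,0,0],0]
    - [[0.7,-0.16,0.96],[0,0,0],0]
    - [[0.75,-0.17,0.93],[0,0,0],0]
    - [[0.8,-0.18,0.88],[0,0,0],0]
    - [[0.84,-0.19,0.84],[0,0,0],0]
    - [[0.43,-0.1,0.41],[0,0,0],0]
    - [[0.27,-0.06,0.24],[0,0,0],0]
    - [[0,0,0],[0,0,0],0]
    - [[0,0,0],[0,0,0],0]
    - [[0,0,0],[0,0,0],0]

```text
t: 15.95
eef_pos: [507.7, -40.3, 251.7]
tcp_rot: [-3.135, -0.0, 1.349]
ft_force: [-22.9, 9.0, 23.0]
opening: 0.137
grip_force: 30.0
```

```bash
python3 - <<'E'
from h import *
import cv2
s=state();print(s["t"],s["ft_force"],s["moment"],s["grip_force"])
a=read_camera("scene");w=read_camera("wrist")
cv2.imwrite("pics/f.png",np.hstack([cv2.resize(a[80:290,200:360],None,fx=2.2,fy=2.2),cv2.copyMakeBorder(cv2.resize(w,(440,330)),0,132,0,0,cv2.BORDER_CONSTANT)]))
E
```

```text
15.95 [-22.95   8.96  23.01] [ 1.45  4.44 -0.01] 30.001317858695984
```

View pics/f.png

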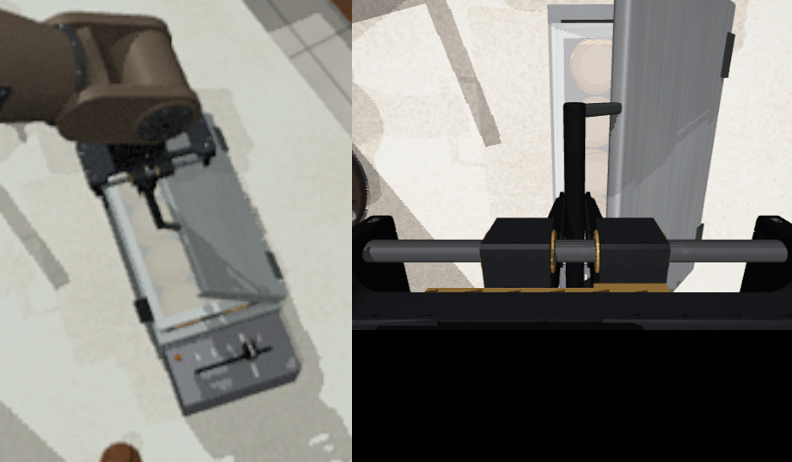

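The inner lid is shut, with the biscuits seen through it, and the outer lid is at about 45°. The arm is pushing inward at about 32 N along the lid, so I'll ease it outward.

Call:
move_arm:
  commands:
    - [[-0.15,0.03,0.1],[0,0,0],0]
    - [[-0.1,0.02,0.1],[0,0,0],0]
    - [[0,0,0],[0,0,0],0]
    - [[0,0,0],[0,0,0],0]

```text
t: 16.45
eef_pos: [508.2, -40.5, 252.4]
tcp_rot: [-3.14, -0.001, 1.348]
ft_force: [-2.0, 5.8, 0.1]
opening: 0.14
grip_force: 30.0
```

```bash
python3 -c "
from cell import *
print(env.job_done())"
```

```text
the job is handed in; nothing more can be done
None
```

I handed the job in at about 16.5 s. The heat slider is on the long mark, both lids were pressed fully down, and the arm is now holding the outer lid by its handle at about 45° (estimated) with the clear inner lid shut; the jug, stamp and tray were left alone.

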